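Latch the cross rod into the spring-plunger rod clamp

ROBOT

A 6-joint arm with a two-finger parallel gripper is mounted at the origin on a cart in front of the work surface, level with it; the furniture and walls round the work are solid. World frame = base frame: x ahead of the robot, y to its left, z up, the work surface at z = 0. Lengths are in mm, angles in rad, forces in N, time in s.
With the tool pointing down it reaches from about 250 to 800 mm from the base axis. Payload 8.5 kg.
Tool frame: the origin (TCP) lies midway between the tips of the shut fingers; the grasp point (between the pads) lies 19 mm behind it; x points along the fingers, z is the direction in which the jaws open and shut, and the axes are right-handed (so a half turn about x gives the same grasp; the last joint's range is limited). The gripper opens to 85 mm and grips with 20 to 120 N. Pads are 22 mm wide; open, the fingers measure 114 mm over their backs; the gripper's body (76 mm by 85 mm) begins 54 mm behind the grasp point. The pads swing forward as they close: fully open they stand 13 mm farther back than shut.
Start: joints at [1.242, 0.238, -0.013, 1.319, 0, 1.571], TCP at [169.509, 496.832, 201.376] pointing down, gripper open.
Joint ranges: [-2.66, 2.66], [-1.03, 1.9], [-1.14, 1.46], [-1.82, 2.27], [-1.45, 1.34], [-3.14, 3.14]. Speed limits (rad/s): [2.22, 2.22, 2.79, 3.14, 3.14, 3.14].

INTERFACE

Orientations are given as a unit quaternion [x, y, z, w].
In Python, from station import manip, imaging gives the robot as it stands.
- The arm moves only by the shell command python3 -m handwheel 'ROWS' [FORCE]. ROWS is JSON, a list of rows, each an object of numbers: "x", "y", "z": the shift along the tool's x, y, z in m; "spin": the turn about the tool's x in degrees; "jaw": the closure, from 0 (fully open) to 1 (shut). A call has 1 to 12 rows; each row shifts and turns the commanded pose from where the row before left it, along the tool's axes as they then stand; what a row does not reach is not made up. A row lasts 1/12 s, in which the tool goes at most 41.7 mm and 7.16 degrees, less where a joint would pass 70% of its speed; a pose out of reach is approached as far as the arm can. A call with a gripper value outside its range is refused whole. The fingers move at their own pace and stop on an object; FORCE is the grip in N (left out, the last holds). Time passes only in rows, so rows that do not move let the fingers close. It gives the time, the measured TCP pose, the force and the opening at its end, in the units of the state.
- manip.sense(): the state, without advancing time (a new reading comes with each control period).
- imaging.grab_frame(name): name is "scene" or "side" or "wrist"; returns a dict with "image" (420x560x3 uint8, red, green, blue), "range_z" (420x560 float32, mm along the optical axis (not along the pixel's ray), 0 where there is no reading), "K" (3x3 intrinsics, pixels), "T" (4x4, takes a point from camera to world coordinates); the wrist camera has in their place "hand_eye" (4x4, takes a point from camera to tool coordinates, whose origin is the TCP and whose axes are the tool frame's). Camera axes: x right, y down, z forward; pixel columns grow to the right and rows downward; lengths in mm; the calibration is good to about 2 mm. A picture is of the moment at which its call begins: read the wrist's pose just before it.
- manip.close_job(): hands the job in, once; it reports no verdict.
The state is a dict: "time_s": time; "q": joint angles; "qvel": joint speeds; "joint_efforts": joint torques, N m; "tcp_pos": TCP position; "orientation": TCP orientation; "contact_force": force on the tool from outside, world axes, zero at the start; "moment": the same for the moment, N m; "width": finger opening in mm.
Only numpy, scipy, OpenCV 4.12 (cv2) and the standard library are available. Lean on these libraries where they do the work, as an engineer would, in place of code of your own. Each camera call takes 0.05 s, during which the arm holds its last target. There are 200 camera calls.

TASK

Fit the steel cross rod to the bench rod clamp: take it from its cradle, slide its tapered end straight into the clamp's brass funnel so that the spring plunger at the side rides over it, and push on until the plunger snaps into the rod's groove and the rod comes to a firm stop. Push gently, stopping as soon as it stops: do not force the rod against the latched plunger. Then let go, so that the clamp alone holds the rod, and leave the beaker, the red-capped vial and the green tin undisturbed.

Things in the scene. Friction and masses are not known exactly. Their poses are not given: they have to be found in the camera images.
- rod_mid (a point): Centre of the steel cross rod: straight round rod, 12 mm diameter, 190 mm long, 0.15 kg, with dark rings at its middle where it is gripped. This point lies on its axis at mid length; x axis along the rod towards the tapered nose end. At the start it lies level in the cradle, 48 mm above the worktop.
- rod_nose (a point): Tip of the rod's nose, on its axis, 95 mm from rod_mid; x axis as rod_mid. The nose tapers from 12 mm to 3 mm over its last 14 mm. A square-edged groove, 9 mm wide and 3.8 mm deep, runs round the rod, its centre 24.5 mm behind the tip.
- cradle: Grey plastic cradle, 150 x 60 mm, fixed; origin under its centre, x axis along the rod that lies in it. Two saddles, 12 mm thick, stand 60 mm either side of the middle, 49 mm high with a 13 mm wide notch open at the top; between them is free room for fingers down to 8 mm above the worktop.
- clamp_mouth (a point): Mouth of the clamp's bore: on the bore's axis at the front face of the block, 85 mm above the worktop. x axis along the level bore, pointing into the clamp, y towards the plunger's side. The bore is 13.6 mm square and goes right through; a brass funnel in front of the mouth reaches out 10 mm and opens to about 27 mm.
- plunger (a joint): Side spring plunger with red knob: 0 = its ball nose (radius 3.5 mm) fully out in the bore; about 0.0026 m while the rod holds it back (3 to 6 N sideways; the rod then needs a push of 2 to 8 N if moved slowly, up to 15 N at 20 mm/s or more); near 0 again in the rod's groove. Then the groove's square edge stops the rod within 3 mm: the push rises steeply past 15 N; do not pass 30 N.
- beaker: Small glass beaker, 47 mm wide, 58 mm high, a bystander; origin under its centre.
- red_vial: Vial with a red cap, 32 mm wide, 73 mm high, a bystander; origin under its centre.
- tin: Flat round tin with a green lid, 67 mm wide, 24 mm high, a bystander; origin under its centre.
- clamp: Fixed rod clamp: blue block, 60 mm long, 36 x 36 mm, on a column and a 110 x 85 mm foot; origin under the middle of the block, x axis along the bore. The small block that carries the spring plunger is set anywhere along the bore: the plunger's nose lies 18 to 32 mm inside the mouth, different each time and not reported.
- rod: The whole steel cross rod; origin and axes as rod_mid.

How it is judged (in metres and radians):
On the way:
1. the nose is in the bore and pushes the plunger back (value of joint plunger above 0.0018 m and x of rod_nose in the frame of clamp_mouth above 0.018 m), for 0.05 s.
At the end, for the whole second after the job is handed in: The rod lies in the bore (within 0.09 rad of its axis), its nose 40 to 61 mm past the mouth, with the plunger sprung back into its groove (plunger below 1.3 mm), released and at rest (value of joint plunger below 0.0013 m and x of rod_nose in the frame of clamp_mouth between 0.04 and 0.061 m and angle between the x axis of rod_mid and the x axis of clamp_mouth, either way round below 0.09 rad and distance between rod_nose and clamp_mouth below 0.063 m and linear speed of rod below 0.01 m/s); the robot touches nothing.
It fails at once if the beaker is moved more than 20 mm (distance of beaker from where it was at the start of the episode above 0.02 m).
It fails at once if the red-capped vial is moved more than 20 mm (distance of red_vial from where it was at the start of the episode above 0.02 m).
It fails at once if the tin is moved more than 20 mm (distance of tin from where it was at the start of the episode above 0.02 m).
It fails at once if the rod is forced against the clamp (over 30 N) (contact force between rod and clamp above 30 N).
It also fails if it takes over 40 s, if anything falls off the work surface, if the arm or the gripper's body presses on something with over 40 N, if the wrist force passes 120 N, or if a joint passes its speed limit or range.

## Working session

There is one attempt and no reset: what is moved stays moved. The work goes in short steps, Python scripts to look and compute and a shell command to move; the robot and the scene stay as the last step left them, time stands still between calls to the robot, and variables do not carry over. Pictures are saved under pics/ and viewed, about 8 in all and at most 12, crops included, and the job is handed in when it is done.

```bash
ls; mkdir -p pics; cat > h.py <<'E'
import numpy as np, cv2
from station import manip, imaging
from scipy.spatial.transform import Rotation as R
def grab(n):
    s=manip.sense(); f=imaging.grab_frame(n)
    if 'T' in f: T=np.array(f['T'])
    else:
        B=np.eye(4);B[:3,:3]=R.from_quat(s['orientation']).as_matrix();B[:3,3]=s['tcp_pos'];T=B@np.array(f['hand_eye'])
    return f['image'],np.array(f['range_z']),np.array(f['K']),T
def cloud(d,K,T):
    v,u=np.mgrid[:d.shape[0],:d.shape[1]]
    p=np.stack([(u-K[0,2])/K[0,0]*d,(v-K[1,2])/K[1,1]*d,d],-1)
    return p@T[:3,:3].T+T[:3,3]
def ray(u,v,K,T):
    d=T[:3,:3]@np.array([(u-K[0,2])/K[0,0],(v-K[1,2])/K[1,1],1]);return T[:3,3],d/np.linalg.norm(d)
def onz(u,v,z,K,T):
    o,d=ray(u,v,K,T);return o+d*(z-o[2])/d[2]
def save(n,im): cv2.imwrite('pics/'+n,im[...,::-1])
E
python3 - <<'E'
from h import *
print(manip.sense())
for n in ['scene','side','wrist']:
    im,d,K,T=grab(n); save(n+'0.png',im); np.savez('/tmp/'+n,im=im,d=d,K=K,T=T); print(n,K[0,0],T.round(3).tolist())
E
```

```text
pics
{'time_s': 0.0, 'q': array([ 1.24199181e+00,  2.38789082e-01, -1.42660087e-02,  1.31921221e+00,
       -2.91385711e-06,  1.57077263e+00]), 'qvel': array([ 6.88084850e-05,  3.79590096e-05,  3.38270558e-04, -1.12714593e-03,
       -1.20089504e-03,  8.63704736e-05]), 'joint_efforts': array([-2.21305027e-04, -5.38780975e+01,  3.46436155e+01,  1.85658509e-02,
       -5.57448573e-05,  5.08685787e-06]), 'tcp_pos': array([169.3774755 , 496.42897801, 200.76873694]), 'orientation': array([-0.41173698,  0.57550686,  0.41113011,  0.57466211]), 'contact_force': array([ 0.21631645, -0.39869966,  0.01324362]), 'moment': array([-0.0280688 , -0.04414864, -0.07558133]), 'width': 85.14227020539265}
scene 430.4895441277828 [[0.608, -0.536, 0.586, -26.749], [-0.794, -0.394, 0.463, -486.899], [-0.017, -0.747, -0.665, 684.857], [0.0, 0.0, 0.0, 1.0]]
side 408.17568688721497 [[-0.213, -0.82, 0.532, 86.095], [-0.977, 0.183, -0.109, 34.173], [-0.008, -0.543, -0.84, 789.88], [0.0, 0.0, 0.0, 1.0]]
wrist 305.9840059281072 [[0.323, 0.91, 0.258, 104.819], [0.946, -0.311, -0.089, 519.203], [-0.001, 0.273, -0.962, 373.443], [0.0, 0.0, 0.0, 1.0]]
```

View pics/scene0.png

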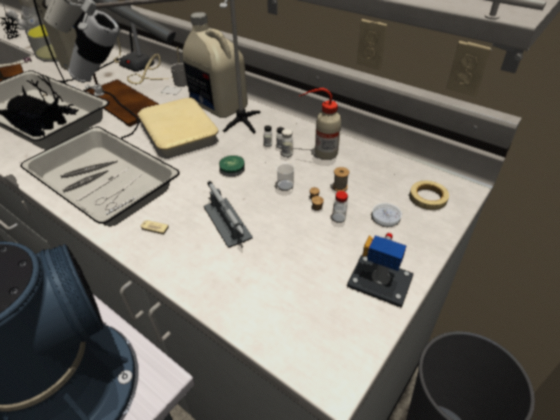

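View pics/side0.png

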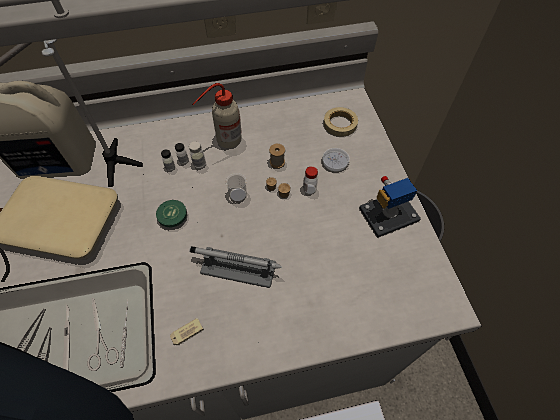

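The side view shows the rod in its cradle from about (192,250) to (280,265), with its nose on the right. The clamp is at (398,195), with its brass funnel on the left at (378,197) and the red plunger knob on the far side at (385,180). The tin is at (172,213), the beaker at (237,188) and the vial at (311,181).

```bash
python3 - <<'E'
from h import *
L=lambda n:(lambda z:(z['im'],z['d'],z['K'],z['T']))(np.load(f'/tmp/{n}.npz'))
a=L('side');b=L('scene')
c1=cv2.resize(a[0][235:295,180:290],(440,240),interpolation=2);c2=cv2.resize(a[0][165:245,345:425],(320,240)*1,interpolation=2)
c3=cv2.resize(b[0][175:255,190:270],None,fx=3.5,fy=3.5,interpolation=2);c4=cv2.resize(b[0][225:305,340:420],None,fx=3.5,fy=3.5,interpolation=2)
o=np.zeros((530,800,3),np.uint8);o[:240,:440]=c1;o[:240,450:770]=c2;o[245:525,:280]=c3;o[245:525,300:580]=c4
save('crop1.png',o)
for n in ['side','scene']:
    im,d,K,T=L(n);P=cloud(d,K,T);hsv=cv2.cvtColor(im,cv2.COLOR_RGB2HSV)
    blue=cv2.inRange(hsv,(100,150,50),(125,255,255))>0
    blue&=(P[...,2]>40)&(P[...,2]<140)&(np.abs(P[...,1])<900)
    v,u=np.where(blue); print(n,'blue',blue.sum(),u.min(),u.max(),v.min(),v.max(),P[blue].mean(0).round(1),np.percentile(P[blue],[3,97],axis=0).round(0).tolist())
    t=blue&(np.abs(P[...,2]-103)<4)
    p=P[t];print(' top',len(p),p.mean(0).round(1)); 
    if len(p)>10: r=cv2.minAreaRect(p[:,:2].astype(np.float32));print(r)
    br=cv2.inRange(hsv,(10,140,80),(28,255,255))>0
    br&=(P[...,2]>60)&(P[...,2]<120)&(np.linalg.norm(P-P[blue].mean(0),axis=-1)<80)
    print(' brass',br.sum(),P[br].mean(0).round(1))
    # rod
    m=(P[...,2]>44)&(P[...,2]<60)
    if n=='side': m[:230]=0;m[300:]=0;m[:,:180]=0;m[:,295:]=0
    else: m[:170]=0;m[260:]=0;m[:,:190]=0;m[:,265:]=0
    p=P[m];c=p[:,:2].mean(0);w=np.linalg.svd(p[:,:2]-c)[2][0];s=(p[:,:2]-c)@w
    print(' rod',len(p),c.round(1),w,np.arctan2(w[1],w[0]),(c+w*s.min()).round(),(c+w*s.max()).round(), p[:,2].max())
E
```

```text
side blue 410 382 416 178 204 [ 506.2 -313.4  102. ] [[488.0, -341.0, 94.0], [524.0, -286.0, 105.0]]
 top 396 [ 506.7 -313.4  102.5]
((507.3297119140625, -313.7815856933594), (35.28639602661133, 60.02644729614258), 11.015231132507324)
 brass 46 [ 500.1 -278.9   97.6]
 rod 602 [451.9  45.5] [-0.4133871  -0.91055538] -1.9969670842171885 [490. 130.] [412. -42.] 56.82448848392232
scene blue 489 370 404 237 268 [ 502.5 -317.2  103.1] [[486.0, -344.0, 96.0], [521.0, -290.0, 106.0]]
 top 467 [ 503.  -316.6  103.8]
((504.8611755371094, -315.9657287597656), (34.95759201049805, 56.55478286743164), 10.715106964111328)
 brass 46 [ 496.9 -280.5   99.8]
 rod 391 [447.8  37.2] [-0.41444883 -0.91007262] -1.9981334136539979 [490. 130.] [411. -44.] 58.396829860148955
```

View pics/crop1.png

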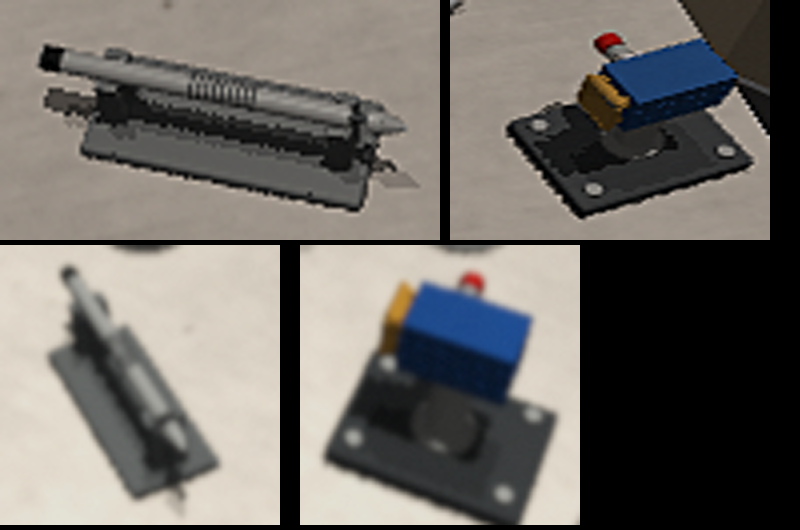

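The crops show dark rings at mid rod and the taper at the right end. The clamp funnel faces +y, and its knob is on the +x side. The rod's middle is at about (451,44), heading -114.4°. The bore heads about -79°.

```bash
cat >> h.py <<'E'
def plan(p,yaw):
    """tool-frame shift (m) to world p; spin (deg) so tool y lies along heading yaw (either way); shift valid BEFORE spin, and after"""
    s=manip.sense();M=R.from_quat(s['orientation']).as_matrix()
    h=np.degrees(np.arctan2(M[1,1],M[0,1]))
    print('tcp',s['tcp_pos'].round(1),'axes',M.round(3).tolist(),'tool y heading',round(h,2),'F',s['contact_force'].round(1),'w',round(s['width'],1),'t',s['time_s'],'q6',s['q'][5].round(2))
    dh=(yaw-h+90)%180-90   # tool x down: +spin turns heading negative
    print('spin',round(-dh,2),'alt',round(-dh-180*np.sign(-dh),2))
    w=np.array(p)-s['tcp_pos'];print('shift before spin',(M.T@w/1e3).round(4))
    M2=M@R.from_euler('x',-dh,degrees=True).as_matrix();print('shift after spin',(M2.T@w/1e3).round(4))
E
python3 -c "
from h import *
plan([451,44,160],-114.4)"
```

```text
tcp [169.4 496.5 200.9] axes [[-0.0, -0.946, 0.323], [-0.001, 0.323, 0.946], [-1.0, 0.0, -0.001]] tool y heading 161.16 F [-0.5  0.6  0.1] w 85.4 t 0.15 q6 1.57
spin -84.44 alt 95.56
shift before spin [ 0.0413 -0.4126 -0.3373]
shift after spin [ 0.0413  0.2957 -0.4434]
```

```bash
R='{"x":0.003,"y":-0.025,"z":-0.0205}'; python3 -m handwheel '[{"x":0.003,"y":-0.025,"z":-0.0205},{"x":0.003,"y":-0.025,"z":-0.0205},{"x":0.003,"y":-0.025,"z":-0.0205},{"x":0.003,"y":-0.025,"z":-0.0205},{"x":0.003,"y":-0.025,"z":-0.0205},{"x":0.003,"y":-0.025,"z":-0.0205},{"x":0.003,"y":-0.025,"z":-0.0205},{"x":0.003,"y":-0.025,"z":-0.0205},{"x":0.003,"y":-0.025,"z":-0.0205},{"x":0.003,"y":-0.025,"z":-0.0205},{"x":0.003,"y":-0.025,"z":-0.0205},{"x":0.003,"y":-0.025,"z":-0.0205}]'
python3 -m handwheel '[{"spin":7},{"spin":7},{"spin":7},{"spin":7},{"spin":7},{"spin":7},{"spin":7},{"spin":7},{"spin":7},{"spin":7},{"spin":7},{"spin":7}]'
python3 -c "
from h import *
plan([451,44,160],-114.4)"
```

```text
tcp [169.4 496.5 200.9] axes [[-0.0, -0.946, 0.323], [-0.001, 0.323, 0.946], [-1.0, 0.0, -0.001]] tool y heading 161.16 F [-0.5  0.6  0.1] w 85.4 t 0.15 q6 1.57
spin -84.44 alt 95.56
shift before spin [ 0.0413 -0.4126 -0.3373]
shift after spin [ 0.0413  0.2957 -0.4434]validation failed for argument at $[0]...
validation failed for argument at $[0]...
```

```bash
python3 -m handwheel '[{"x":0.003,"y":-0.025,"z":-0.0205,"spin":0,"jaw":0}]'; python3 -m handwheel --help | head -20
```

```text
time_s: 0.23
tcp_pos: [185.5, 472.4, 198.0]
orientation: [-0.412, 0.574, 0.413, 0.575]
contact_force: [0.7, -1.4, -0.2]
width: 85.3invalid input: not JSON, or not a number
```

```bash
python3 -m handwheel '[{"x":0.003,"y":-0.03,"z":-0.0245,"spin":0,"jaw":0},{"x":0.003,"y":-0.03,"z":-0.0245,"spin":0,"jaw":0},{"x":0.003,"y":-0.03,"z":-0.0245,"spin":0,"jaw":0},{"x":0.003,"y":-0.03,"z":-0.0245,"spin":0,"jaw":0},{"x":0.003,"y":-0.03,"z":-0.0245,"spin":0,"jaw":0},{"x":0.003,"y":-0.03,"z":-0.0245,"spin":0,"jaw":0},{"x":0.003,"y":-0.03,"z":-0.0245,"spin":0,"jaw":0},{"x":0.003,"y":-0.03,"z":-0.0245,"spin":0,"jaw":0},{"x":0.003,"y":-0.03,"z":-0.0245,"spin":0,"jaw":0},{"x":0.003,"y":-0.03,"z":-0.0245,"spin":0,"jaw":0},{"x":0.003,"y":-0.03,"z":-0.0245,"spin":0,"jaw":0},{"x":0.003,"y":-0.03,"z":-0.0245,"spin":0,"jaw":0}]'
python3 -m handwheel '[{"x":0,"y":0,"z":0,"spin":7,"jaw":0},{"x":0,"y":0,"z":0,"spin":7,"jaw":0},{"x":0,"y":0,"z":0,"spin":7,"jaw":0},{"x":0,"y":0,"z":0,"spin":7,"jaw":0},{"x":0,"y":0,"z":0,"spin":7,"jaw":0},{"x":0,"y":0,"z":0,"spin":7,"jaw":0},{"x":0,"y":0,"z":0,"spin":7,"jaw":0},{"x":0,"y":0,"z":0,"spin":7,"jaw":0},{"x":0,"y":0,"z":0,"spin":7,"jaw":0},{"x":0,"y":0,"z":0,"spin":7,"jaw":0},{"x":0,"y":0,"z":0,"spin":7,"jaw":0},{"x":0,"y":0,"z":0,"spin":7,"jaw":0}]'
python3 -c "
from h import *
plan([451,44,160],-114.4)"
```

```text
time_s: 1.23
tcp_pos: [432.9, 72.9, 162.3]
orientation: [-0.411, 0.575, 0.411, 0.575]
contact_force: [0.4, 1.2, 0.3]
width: 85.6
time_s: 2.23
tcp_pos: [432.1, 74.8, 162.2]
orientation: [0.081, 0.703, -0.081, 0.702]
contact_force: [-0.4, 0.0, -0.4]
width: 85.4
tcp [432.1  74.8 162.2] axes [[-0.0, 0.228, 0.974], [-0.0, 0.974, -0.228], [-1.0, -0.0, -0.0]] tool y heading 76.82 F [-0.4  0.  -0.4] w 85.4 t 2.2333 q6 1.97
spin 11.22 alt -168.78
shift before spin [ 0.0022 -0.0257  0.0254]
shift after spin [ 0.0022 -0.0203  0.0299]
```

```bash
python3 -m handwheel '[{"x":0,"y":0,"z":0,"spin":5.6,"jaw":0},{"x":0,"y":0,"z":0,"spin":5.6,"jaw":0},{"x":0,"y":-0.0203,"z":0.0299,"spin":0,"jaw":0},{"x":0,"y":0,"z":0,"spin":0,"jaw":0},{"x":0,"y":0,"z":0,"spin":0,"jaw":0}]'
python3 - <<'E'
from h import *
plan([451,44,29],-114.4)
im,d,K,T=grab('wrist');save('w1.png',im);P=cloud(d,K,T)
np.savez('/tmp/w1',im=im,d=d,K=K,T=T)
m=(P[...,2]>46)&(P[...,2]<60)&(np.hypot(P[...,0]-451,P[...,1]-44)<110)
p=P[m];c=p[:,:2].mean(0);w=np.linalg.svd(p[:,:2]-c,full_matrices=False)[2][0];w*=-np.sign(w[1]);s=(p[:,:2]-c)@w
print(len(p),c.round(1),np.degrees(np.arctan2(w[1],w[0])),(c+w*s.min()).round(1),(c+w*s.max()).round(1),np.percentile(p[:,2],[50,95]))
E
```

```text
time_s: 2.65
tcp_pos: [451.7, 43.3, 162.1]
orientation: [0.148, 0.692, -0.148, 0.691]
contact_force: [0.2, -0.2, -0.4]
width: 85.1
tcp [451.7  43.3 162.1] axes [[-0.001, 0.409, 0.913], [-0.0, 0.913, -0.409], [-1.0, -0.0, -0.0]] tool y heading 65.87 F [ 0.2 -0.2 -0.4] w 85.1 t 2.65 q6 2.09
spin 0.27 alt -179.73
shift before spin [ 0.1331  0.0004 -0.0009]
shift after spin [ 0.1331  0.0004 -0.0009]
2620 [457.5  53.5] -114.75604152270127 [492.3 129. ] [413.2 -42.5] [52.71375899 54.52817855]
```

View pics/w1.png

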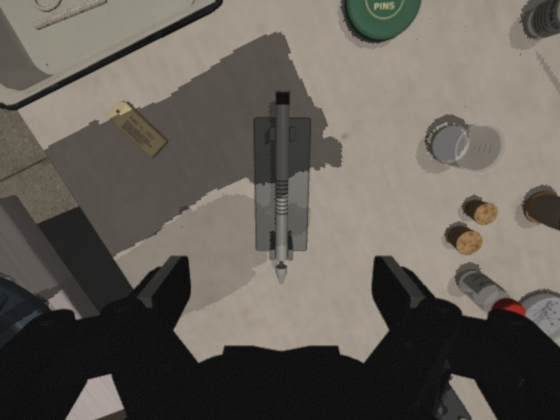

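The wrist picture shows the rod upright at column 281, midway between the fingers. Its rings are at row 195 and its nose at row 280, with nothing near the jaws. Next I descend, close and lift.

```bash
python3 -m handwheel '[{"x":0.03,"y":0,"z":0.0007,"spin":0.6,"jaw":0},{"x":0.035,"y":0,"z":0,"spin":0,"jaw":0},{"x":0.03,"y":0,"z":0,"spin":0,"jaw":0},{"x":0.02,"y":0,"z":0,"spin":0,"jaw":0},{"x":0.0185,"y":0,"z":0,"spin":0,"jaw":0},{"x":0,"y":0,"z":0,"spin":0,"jaw":0}]' 45
python3 -m handwheel '[{"x":0,"y":0,"z":0,"spin":0,"jaw":1},{"x":0,"y":0,"z":0,"spin":0,"jaw":1},{"x":0,"y":0,"z":0,"spin":0,"jaw":1},{"x":0,"y":0,"z":0,"spin":0,"jaw":1},{"x":0,"y":0,"z":0,"spin":0,"jaw":1},{"x":0,"y":0,"z":0,"spin":0,"jaw":1},{"x":0,"y":0,"z":0,"spin":0,"jaw":1},{"x":0,"y":0,"z":0,"spin":0,"jaw":1},{"x":0,"y":0,"z":0,"spin":0,"jaw":1},{"x":0,"y":0,"z":0,"spin":0,"jaw":1}]' 45
```

```text
time_s: 3.2
tcp_pos: [449.0, 44.2, 26.0]
orientation: [0.15, 0.693, -0.151, 0.689]
contact_force: [0.1, 0.5, 0.4]
width: 85.2
time_s: 4.03
tcp_pos: [452.0, 43.8, 28.9]
orientation: [0.151, 0.691, -0.151, 0.691]
contact_force: [-0.2, 0.5, 0.3]
width: 0.3
```

The jaws closed to 0.3 mm, which suggests no rod between them, so I check with a picture.

```bash
python3 - <<'E'
from h import *
print(manip.sense())
im,d,K,T=grab('side');b,_,_,_=grab('wrist');c=cv2.resize(im[180:300,170:310],None,fx=4,fy=4,interpolation=2)
o=np.zeros((480,800,3),np.uint8);o[:,:560]=c
o[:180,560:]=cv2.resize(b,(240,180));save('g1.png',o)
E
```

```text
{'time_s': 4.0333, 'q': array([ 9.67145393e-02,  2.50574001e-01, -4.78210436e-01,  8.42084403e-01,
       -8.34670843e-05,  2.09762972e+00]), 'qvel': array([ 0.00117226,  0.00107186, -0.0006528 , -0.00198236, -0.00056402,
        0.00044223]), 'joint_efforts': array([-9.47323474e-05, -4.79875195e+01,  2.77759999e+01,  4.36395581e-03,
       -1.61212702e-04,  9.94873244e-05]), 'tcp_pos': array([451.9865673 ,  43.82224406,  28.91903268]), 'orientation': array([ 0.15086452,  0.69083302, -0.15093642,  0.69080232]), 'contact_force': array([-0.18986269,  0.47001355,  0.30706077]), 'moment': array([0.00671161, 0.03160276, 0.02240049]), 'width': 0.29784764873444214}
```

View pics/g1.png

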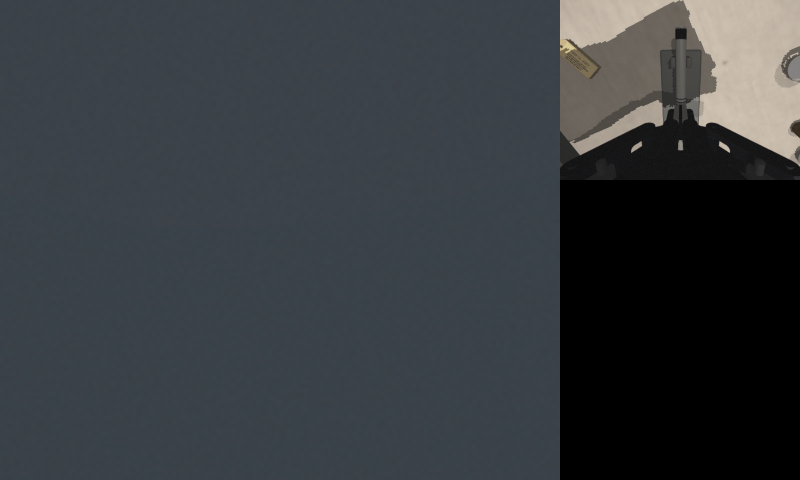

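The side camera is blocked by the arm, and the wrist thumbnail seems to show the fingers at the rod. I view a crop of the wrist picture.

```bash
python3 - <<'E'
from h import *
im,d,K,T=grab('wrist');c=cv2.resize(im[190:370,180:380],None,fx=4,fy=3.3,interpolation=2)
o=np.clip(c.astype(float)*2.2,0,255).astype(np.uint8);save('g2.png',o[:600])
E
```

```text
(no output)
```

View pics/g2.png

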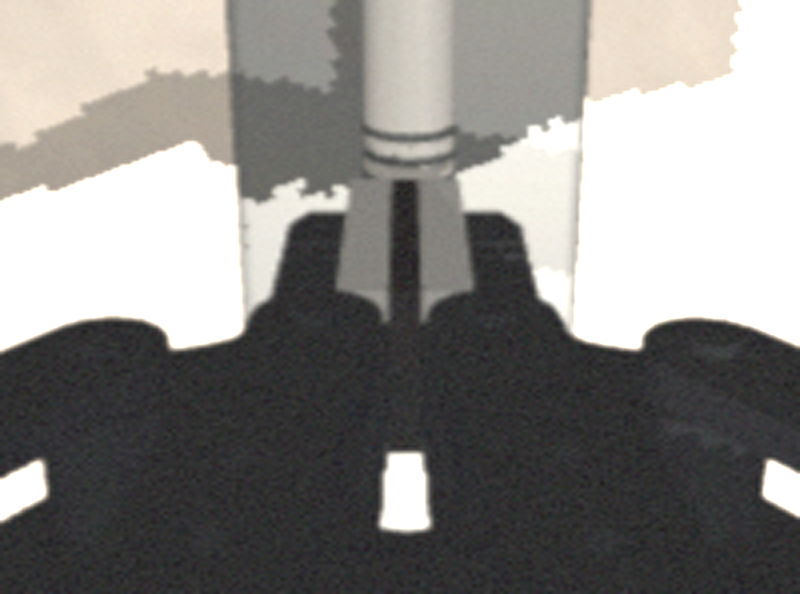

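The pads look almost shut, with a gap of 390–420 against a rod width of 365–455, and the rod seems to run under or behind them. I check with the depth data.

```bash
python3 - <<'E'
from h import *
im,d,K,T=grab('wrist');P=cloud(d,K,T)
def pt(c,r): u=180+c/4;v=190+r/3.3;return P[int(round(v)),int(round(u))].round(1)
for c,r in [(410,20),(410,100),(410,140),(410,165),(365,200),(445,200),(365,260),(445,260),(405,250),(405,200),(330,240),(490,240),(405,490),(280,60)]: print((c,r),pt(c,r))
s=manip.sense();M=R.from_quat(s['orientation']).as_matrix()
Q=(P-s['tcp_pos'])@M
for r in (190,230,270):
  print('tool',r,[Q[int(round(190+r/3.3)),int(180+c/4)].round(0).tolist() for c in (350,370,385,405,425,440,460)])
E
```

```text
(410, 20) [466.9  73.6  53.8]
(410, 100) [461.9  62.6  55.3]
(410, 140) [459.   56.3  53.9]
(410, 165) [457.2  52.3  53.8]
(365, 200) [453.3  56.3  72.2]
(445, 200) [461.5  52.2  71.5]
(365, 260) [453.7  55.9  89.4]
(445, 260) [461.   52.4  89.2]
(405, 250) [457.5  54.4  87.2]
(405, 200) [457.4  54.1  71.4]
(330, 240) [448.   54.1  75.9]
(490, 240) [464.4  46.8  76.2]
(405, 490) [432.   -1.3  54.7]
(280, 60) [440.   64.7   8. ]
tool 190 [[-40.0, 12.0, -6.0], [-39.0, 11.0, -4.0], [-39.0, 12.0, -2.0], [-40.0, 12.0, 1.0], [-38.0, 11.0, 3.0], [-39.0, 12.0, 5.0], [22.0, -15.0, 10.0]]
tool 230 [[-52.0, 12.0, -5.0], [-52.0, 12.0, -3.0], [-53.0, 12.0, -2.0], [-53.0, 12.0, 1.0], [-53.0, 12.0, 3.0], [-53.0, 12.0, 4.0], [-53.0, 12.0, 7.0]]
tool 270 [[-64.0, 12.0, -5.0], [-64.0, 12.0, -3.0], [-63.0, 12.0, -1.0], [-63.0, 12.0, 1.0], [-63.0, 12.0, 3.0], [-63.0, 12.0, 4.0], [-63.0, 12.0, 6.0]]
```

```bash
python3 - <<'E'
from h import *
im,d,K,T=grab('wrist');P=cloud(d,K,T)
s=manip.sense();M=R.from_quat(s['orientation']).as_matrix();Q=(P-s['tcp_pos'])@M
print('cam tool',((T[:3,3]-s['tcp_pos'])@M).round(0),s['width'])
for v in range(236,262,2): print(v,[Q[v,u].round(0).tolist() for u in (270,276,281,287,294)])
im,d,K,T=grab('scene');o,_=0,0
def pr(p): c=np.linalg.inv(T)@np.append(p,1);return (K@c[:3]/c[2])[:2]
for p in ([452,44,29],[452,44,48],[412,-42,48],[491,129,48]): print(p,pr(p).round(0))
c=cv2.resize(im[140:280,150:330],None,fx=4.4,fy=4.2,interpolation=2);save('s2.png',np.clip(c.astype(float)*1.6,0,255).astype(np.uint8))
E
```

```text
cam tool [-173.   69.    0.] 0.004755525771860695
236 [[21.0, -6.0, -7.0], [-24.0, 12.0, -2.0], [-26.0, 12.0, 1.0], [-24.0, 12.0, 4.0], [20.0, -6.0, 9.0]]
238 [[21.0, -7.0, -7.0], [-25.0, 11.0, -2.0], [-25.0, 11.0, 1.0], [-24.0, 10.0, 4.0], [20.0, -7.0, 9.0]]
240 [[20.0, -8.0, -7.0], [-25.0, 10.0, -2.0], [-25.0, 10.0, 1.0], [-25.0, 10.0, 4.0], [21.0, -8.0, 10.0]]
242 [[21.0, -10.0, -7.0], [-23.0, 8.0, -2.0], [-25.0, 9.0, 1.0], [-25.0, 9.0, 4.0], [21.0, -10.0, 10.0]]
244 [[-35.0, 12.0, -5.0], [-35.0, 12.0, -2.0], [-35.0, 12.0, 1.0], [-34.0, 12.0, 4.0], [-35.0, 12.0, 7.0]]
246 [[-36.0, 11.0, -5.0], [-37.0, 12.0, -2.0], [-37.0, 12.0, 1.0], [-37.0, 12.0, 3.0], [-38.0, 12.0, 7.0]]
248 [[-38.0, 11.0, -5.0], [-40.0, 12.0, -2.0], [-40.0, 12.0, 1.0], [-38.0, 11.0, 3.0], [-38.0, 11.0, 7.0]]
250 [[-41.0, 11.0, -4.0], [-41.0, 11.0, -2.0], [-42.0, 12.0, 1.0], [-41.0, 11.0, 3.0], [-42.0, 12.0, 7.0]]
252 [[-44.0, 12.0, -4.0], [-44.0, 12.0, -2.0], [-44.0, 12.0, 1.0], [-44.0, 12.0, 3.0], [-43.0, 11.0, 7.0]]
254 [[-47.0, 12.0, -4.0], [-47.0, 12.0, -2.0], [-47.0, 12.0, 1.0], [-46.0, 12.0, 3.0], [-47.0, 12.0, 6.0]]
256 [[-48.0, 11.0, -4.0], [-48.0, 12.0, -2.0], [-48.0, 11.0, 1.0], [-48.0, 12.0, 3.0], [-49.0, 12.0, 6.0]]
258 [[-49.0, 11.0, -4.0], [-50.0, 12.0, -2.0], [-50.0, 11.0, 1.0], [-50.0, 12.0, 3.0], [-51.0, 12.0, 6.0]]
260 [[-53.0, 12.0, -4.0], [-52.0, 12.0, -2.0], [-53.0, 12.0, 1.0], [-53.0, 12.0, 3.0], [-53.0, 12.0, 6.0]]
[452, 44, 29] [225. 212.]
[452, 44, 48] [224. 206.]
[412, -42, 48] [242. 233.]
[491, 129, 48] [209. 183.]
```

View pics/s2.png

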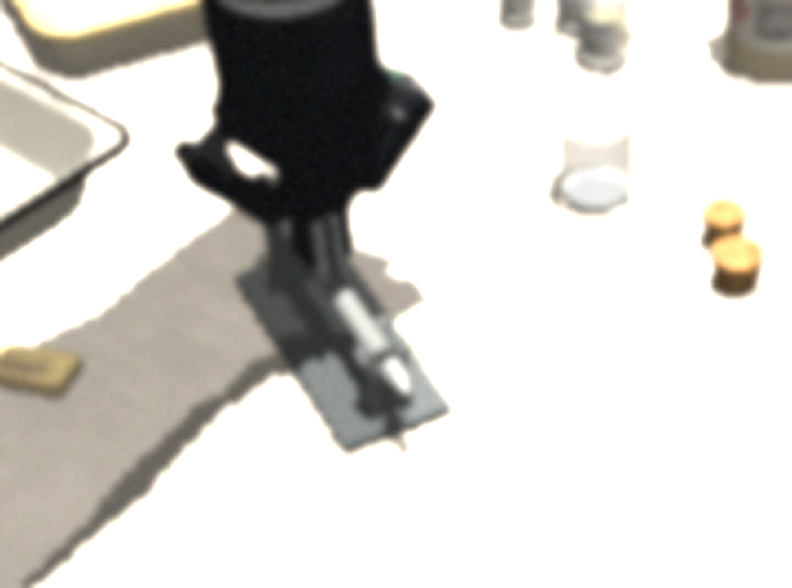

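The scene crop shows the fingers ending at the rod rather than straddling it, and the wrist depth puts the shut tips about 33 mm short of the TCP. I check this against the saved picture with the jaws open.

```bash
python3 - <<'E'
from h import *
z=np.load('/tmp/w1.npz');P=cloud(z['d'],z['K'],z['T'])
# w1 pose
M=R.from_quat([0.148,0.692,-0.148,0.691]).as_matrix();Q=(P-np.array([451.7,43.3,162.1]))@M
m=(Q[...,0]<-5)&(Q[...,0]>-140)&(z['d']>0)&(np.abs(Q[...,2])<80)&(np.abs(Q[...,1])<40)
print(m.sum())
for sgn in(-1,1):
  q=Q[m&(Q[...,2]*sgn>20)];i=np.argsort(q[:,0])[-6:];print(q[i].round(0).tolist())
im,d,K,T=grab('scene');P=cloud(d,K,T);s=manip.sense();M=R.from_quat(s['orientation']).as_matrix();Q=(P-s['tcp_pos'])@M
m=(np.abs(Q[...,2])<25)&(np.abs(Q[...,1])<14)&(Q[...,0]<15)
for a in range(-80,16,5):
  k=m&(Q[...,0]>=a)&(Q[...,0]<a+5)
  if k.sum(): print(a,k.sum(),Q[k].mean(0).round(0),im[k].mean(0).round(0), Q[k][:,2].min().round(),Q[k][:,2].max().round())
E
```

```text
53193
[[-43.0, 1.0, -42.0], [-43.0, 2.0, -42.0], [-43.0, -2.0, -43.0], [-43.0, -5.0, -43.0], [-43.0, 7.0, -43.0], [-43.0, 5.0, -43.0]]
[[-43.0, -6.0, 43.0], [-43.0, 5.0, 43.0], [-43.0, 1.0, 43.0], [-43.0, 6.0, 43.0], [-43.0, 2.0, 43.0], [-42.0, -4.0, 43.0]]
-80 40 [-77.  -9.   0.] [30. 29. 29.] -24.0 23.0
-75 18 [-73. -10.   1.] [38. 37. 36.] -16.0 16.0
-70 20 [-68. -10.  -1.] [39. 39. 39.] -14.0 13.0
-65 26 [-62.  -9.  -1.] [41. 41. 41.] -14.0 13.0
-60 24 [-58.  -8.  -4.] [39. 39. 38.] -14.0 13.0
-55 21 [-53.  -8.  -4.] [37. 37. 37.] -14.0 12.0
-50 27 [-48.  -8.  -2.] [42. 42. 42.] -14.0 13.0
-45 24 [-43.  -8.  -2.] [40. 40. 39.] -14.0 12.0
-40 14 [-38. -10.   0.] [47. 47. 46.] -11.0 10.0
-35 4 [-34.  -7.  -2.] [42. 43. 42.] -7.0 6.0
-30 11 [-27.  -8.   0.] [40. 40. 40.] -3.0 4.0
-25 16 [-23.  -4.  -4.] [41. 42. 41.] -6.0 4.0
-20 1 [-20. -12.  -6.] [46. 47. 46.] -6.0 -6.0
```

Both cameras agree that the real fingertips lie 30 mm short of the reported TCP. The tips are at tool x -43 when open and about -30 when shut, where -13 and 0 were stated. The grasp point is therefore about 49 mm behind the reported TCP. Nothing has been touched. I reopen, go 30 mm lower and grip again.

```bash
python3 -m handwheel '[{"x":0,"y":0,"z":0,"spin":0,"jaw":0},{"x":0,"y":0,"z":0,"spin":0,"jaw":0},{"x":0,"y":0,"z":0,"spin":0,"jaw":0},{"x":0,"y":0,"z":0,"spin":0,"jaw":0},{"x":0,"y":0,"z":0,"spin":0,"jaw":0},{"x":0,"y":0,"z":0,"spin":0,"jaw":0},{"x":0,"y":0,"z":0,"spin":0,"jaw":0},{"x":0.01,"y":0,"z":0,"spin":0,"jaw":0},{"x":0.01,"y":0,"z":0,"spin":0,"jaw":0},{"x":0.01,"y":0,"z":0,"spin":0,"jaw":0},{"x":0,"y":0,"z":0,"spin":0,"jaw":0}]' 45
python3 -m handwheel '[{"x":0,"y":0,"z":0,"spin":0,"jaw":1},{"x":0,"y":0,"z":0,"spin":0,"jaw":1},{"x":0,"y":0,"z":0,"spin":0,"jaw":1},{"x":0,"y":0,"z":0,"spin":0,"jaw":1},{"x":0,"y":0,"z":0,"spin":0,"jaw":1},{"x":0,"y":0,"z":0,"spin":0,"jaw":1},{"x":0,"y":0,"z":0,"spin":0,"jaw":1},{"x":0,"y":0,"z":0,"spin":0,"jaw":1},{"x":0,"y":0,"z":0,"spin":0,"jaw":1}]' 45
```

```text
time_s: 5.3
tcp_pos: [450.9, 43.7, -2.4]
orientation: [0.151, 0.692, -0.151, 0.69]
contact_force: [0.0, -0.2, 0.2]
width: 85.0
time_s: 6.05
tcp_pos: [452.2, 43.9, -0.8]
orientation: [0.151, 0.691, -0.151, 0.691]
contact_force: [-0.6, -0.1, 5.3]
width: 10.1
```

```bash
python3 -m handwheel '[{"x":0,"y":0,"z":0,"spin":0,"jaw":1},{"x":-0.005,"y":0,"z":0,"spin":0,"jaw":1},{"x":-0.01,"y":0,"z":0,"spin":0,"jaw":1},{"x":-0.02,"y":0,"z":0,"spin":0,"jaw":1},{"x":-0.03,"y":0,"z":0,"spin":0,"jaw":1},{"x":-0.03,"y":0,"z":0,"spin":0,"jaw":1},{"x":0,"y":0,"z":0,"spin":0,"jaw":1},{"x":0,"y":0,"z":0,"spin":0,"jaw":1}]' 45
python3 - <<'E'
from h import *
im,d,K,T=grab('wrist');P=cloud(d,K,T);save('l1.png',im)
s=manip.sense();M=R.from_quat(s['orientation']).as_matrix();Q=(P-s['tcp_pos'])@M
m=(np.abs(Q[...,2])<12)&(Q[...,1]>14)&(Q[...,1]<130)&(np.abs(Q[...,0]+49)<25)&(d>0)
q=Q[m];print(s['width'],s['tcp_pos'],len(q))
for a in range(15,110,15):
  k=q[(q[:,1]>=a)&(q[:,1]<a+15)]
  if len(k): print(a,len(k),'top',np.percentile(k[:,0],[10,50]).round(1),'z',k[:,2].mean().round(2))
E
```

```text
time_s: 6.72
tcp_pos: [453.2, 44.0, 95.4]
orientation: [0.151, 0.69, -0.151, 0.692]
contact_force: [-1.4, 0.4, -1.9]
width: 10.5
10.283102633862795 [452.09764982  43.83513926  94.1071673 ] 6307
15 946 top [-56.2 -55. ] z 1.18
30 1012 top [-56.2 -55.1] z 1.12
45 1129 top [-56.3 -55.1] z 1.17
60 1263 top [-56.3 -55.1] z 1.11
75 1417 top [-56.4 -55.1] z 1.07
90 481 top [-56.4 -55.1] z 1.07
```

The rod is lifted level and square in the grip. I move it in front of the funnel: spin -35.6°, then shift.

```bash
python3 -m handwheel '[{"x":0,"y":0,"z":0,"spin":-6,"jaw":1},{"x":0,"y":0,"z":0,"spin":-6,"jaw":1},{"x":0,"y":0,"z":0,"spin":-6,"jaw":1},{"x":0,"y":0,"z":0,"spin":-6,"jaw":1},{"x":0,"y":0,"z":0,"spin":-6,"jaw":1},{"x":0,"y":0,"z":0,"spin":-5.6,"jaw":1},{"x":0,"y":0,"z":0,"spin":0,"jaw":1}]' 45
python3 - <<'E'
from h import *
plan([476.9,-162.6,60],-79.1)
z=np.load('/tmp/side.npz');P=cloud(z['d'],z['K'],z['T'])
for n,u,v in [('tin',172,213),('beaker',237,188),('vialcap',311,172),('vial base',310,190)]: print(n,P[v,u].round(0))
E
```

```text
time_s: 7.35
tcp_pos: [450.9, 43.8, 92.5]
orientation: [-0.069, 0.705, 0.069, 0.703]
contact_force: [0.0, -0.3, -1.2]
width: 10.4
tcp [450.9  43.8  92.5] axes [[-0.003, -0.194, 0.981], [-0.0, 0.981, 0.194], [-1.0, 0.0, -0.003]] tool y heading 101.21 F [ 0.  -0.3 -1.2] w 10.4 t 7.35 q6 1.47
spin 0.31 alt -179.69
shift before spin [ 0.0325 -0.2075 -0.0145]
shift after spin [ 0.0325 -0.2076 -0.0134]
tin [604. 163.  21.]
beaker [651.  10.   5.]
vialcap [ 609. -154.   73.]
vial base [ 596. -152.   23.]
```

```bash
python3 -m handwheel '[{"x":0.0,"y":-0.025,"z":-0.0015,"spin":0,"jaw":1},{"x":0.0,"y":-0.03,"z":-0.002,"spin":0,"jaw":1},{"x":0.005,"y":-0.03,"z":-0.002,"spin":0,"jaw":1},{"x":0.007,"y":-0.03,"z":-0.002,"spin":0,"jaw":1},{"x":0.007,"y":-0.03,"z":-0.002,"spin":0,"jaw":1},{"x":0.007,"y":-0.03,"z":-0.002,"spin":0,"jaw":1},{"x":0.006,"y":-0.02,"z":-0.002,"spin":0.2,"jaw":1},{"x":0,"y":-0.0125,"z":0,"spin":0,"jaw":1},{"x":0,"y":0,"z":0,"spin":0,"jaw":1},{"x":0,"y":0,"z":0,"spin":0,"jaw":1}]' 45
python3 - <<'E'
from h import *
plan([476.9,-162.6,36.2],-79.1)
s=manip.sense();t=s['tcp_pos'];M=R.from_quat(s['orientation']).as_matrix();u=-M[:2,1];z0=t[2]+48.8
for n in ['side','scene']:
    im,d,K,T=grab(n);save(n+'3.png',im);P=cloud(d,K,T)
    hsv=cv2.cvtColor(im,cv2.COLOR_RGB2HSV)
    b=(cv2.inRange(hsv,(100,150,50),(125,255,255))>0)&(np.abs(P[...,2]-103)<4)&(np.hypot(P[...,0]-506,P[...,1]+315)<60)
    p=P[b];r=cv2.minAreaRect(p[:,:2].astype(np.float32));print(n,'clamp',len(p),r,p.mean(0).round(1))
    w=P[...,:2]-t[:2];a=w@u;l=w@np.array([-u[1],u[0]])
    m=(a>25)&(a<80)&(np.abs(l)<10)&(np.abs(P[...,2]-z0)<14)
    p=P[m]; print(' rod',len(p),'lat',np.median(l[m]).round(2),'slope',np.polyfit(a[m],l[m],1).round(3),'top z',np.percentile(p[:,2],[50,90]).round(1),'exp top',round(z0+6,1))
    m2=(a>60)&(a<115)&(np.abs(l)<8)&(np.abs(P[...,2]-z0)<9);print(' nose a',np.percentile(a[m2],[98,100]).round(1), 'pixels',m2.sum())
E
```

```text
time_s: 8.18
tcp_pos: [477.8, -162.3, 61.5]
orientation: [-0.065, 0.704, 0.066, 0.704]
contact_force: [0.2, 0.1, -0.1]
width: 10.4
tcp [ 477.8 -162.3   61.5] axes [[-0.001, -0.184, 0.983], [0.001, 0.983, 0.184], [-1.0, 0.001, -0.001]] tool y heading 100.61 F [ 0.2  0.1 -0.1] w 10.4 t 8.1833 q6 1.06
spin -0.29 alt 179.71
shift before spin [ 0.0253 -0.0001 -0.0009]
shift after spin [ 0.0253 -0.0001 -0.0009]
side clamp 0 ((0.0, 0.0), (0.0, 0.0), 0.0) [nan nan nan]<stdin>:8: RuntimeWarning: Mean of empty slice.
  ret = um.true_divide(
  return _methods._mean(a, axis=axis, dtype=dtype,
  ret = ret.dtype.type(ret / rcount)
Traceback (most recent call last):
TypeError: expected non-empty vector for x
```

```bash
python3 - <<'E'
from h import *
s=manip.sense();t=s['tcp_pos'];M=R.from_quat(s['orientation']).as_matrix();u=-M[:2,1];z0=t[2]+48.8
def rod(P,t,u,z0):
    w=P[...,:2]-t[:2];a=w@u;l=w@np.array([-u[1],u[0]])
    m=(a>20)&(a<78)&(np.abs(l)<14)&(P[...,2]>z0-1)&(P[...,2]<z0+14)
    p=P[m];k=p[:,2]>np.percentile(p[:,2],60)
    m2=(a>60)&(a<115)&(np.abs(l)<10)&(np.abs(P[...,2]-z0)<9)
    print(' rod',m.sum(),'lat med/top',np.median(l[m]).round(2),np.median(l[m][k]).round(2),'slope',np.polyfit(a[m],l[m],1).round(3),'top z',np.percentile(p[:,2],[50,90]).round(1),'exp',round(z0+6,1),'nose a',np.percentile(a[m2],[98,100]).round(1))
im,d,K,T=grab('scene');P=cloud(d,K,T);save('scene3.png',im)
hsv=cv2.cvtColor(im,cv2.COLOR_RGB2HSV)
b=(cv2.inRange(hsv,(100,150,50),(125,255,255))>0)&(np.abs(P[...,2]-103)<4)&(np.hypot(P[...,0]-506,P[...,1]+315)<60)
p=P[b];print('clamp',len(p),cv2.minAreaRect(p[:,:2].astype(np.float32)),p.mean(0).round(1))
rod(P,t,u,z0)
h=np.radians(-114.75)
for n in('scene','side'):
    z=np.load(f'/tmp/{n}.npz');print(n,'initial');rod(cloud(z['d'],z['K'],z['T']),np.array([452.1,43.9]),np.array([np.cos(h),np.sin(h)]),48)
c=cv2.resize(im[190:310,240:420],None,fx=4.4,fy=4.4,interpolation=2);save('s3.png',np.clip(c*1.2,0,255).astype(np.uint8))
E
```

```text
clamp 474 ((504.39739990234375, -316.09161376953125), (35.052913665771484, 56.705745697021484), 10.547693252563477) [ 502.7 -316.6  103.7]
 rod 169 lat med/top -3.51 -1.53 slope [ 0.022 -3.968] top z [115.8 118.1] exp 116.5 nose a [94.  95.5]
scene initial
 rod 136 lat med/top -1.34 -0.38 slope [ 0.023 -1.933] top z [53.5 55.8] exp 54 nose a [93.6 97.4]
side initial
 rod 182 lat med/top -0.91 0.14 slope [ 0.014 -1.189] top z [51.5 54.4] exp 54 nose a [93.  95.1]
```

View pics/s3.png

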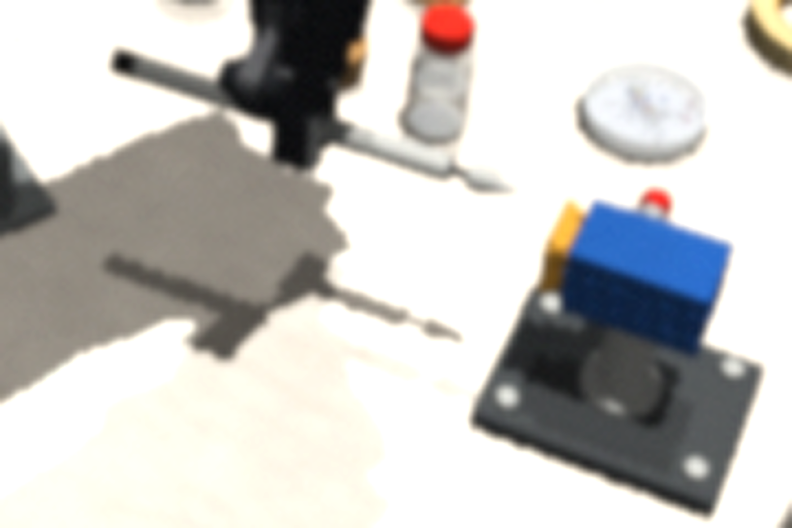

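The scene crop shows the rod held level, with its nose at (505,188) pointing towards the brass funnel at (563,245). The knob is on the far side. I lower it to bore height and trim the alignment.

```bash
python3 -m handwheel '[{"x":0.012,"y":0,"z":-0.0008,"spin":-0.2,"jaw":1},{"x":0.0133,"y":0,"z":0,"spin":0,"jaw":1},{"x":0,"y":0,"z":0,"spin":0,"jaw":1},{"x":0,"y":0,"z":0,"spin":0,"jaw":1},{"x":0,"y":0,"z":0,"spin":0,"jaw":1},{"x":0,"y":0,"z":0,"spin":0,"jaw":1}]' 45
cat >> h.py <<'E'
MOUTH=np.array([500.6,-285.5]);U=np.array([np.cos(np.radians(-79.2)),np.sin(np.radians(-79.2))]);V=np.array([-U[1],U[0]])
def rel():
    s=manip.sense();t=s['tcp_pos'];M=R.from_quat(s['orientation']).as_matrix()
    w=t[:2]-MOUTH;F=s['contact_force']
    print('t',s['time_s'],'nose past mouth',round(w@U+95,1),'lat(+x)',round(w@V,2),'axis z',round(t[2]+48.8,2),'head',np.degrees(np.arctan2(-M[1,1],-M[0,1])).round(2),'pitch y_z',M[2,1].round(4),'F push',round(-F[:2]@U,1),'lat',round(F[:2]@V,1),'up',F[2].round(1),'w',round(s['width'],1))
E
python3 - <<'E'
from h import *
rel()
im,d,K,T=grab('scene');P=cloud(d,K,T)
rel()
w=P[...,:2]-MOUTH;a=w@U;l=w@V
hsv=cv2.cvtColor(im,cv2.COLOR_RGB2HSV)
br=(cv2.inRange(hsv,(10,140,80),(28,255,255))>0)&(np.abs(a)<30)&(np.abs(l)<25)&(P[...,2]>60)
print('brass',br.sum(),'a',np.percentile(a[br],[5,50,95]).round(1),'lat',np.percentile(l[br],[2,50,98]).round(1),'z',np.percentile(P[br][:,2],[2,98]).round(1))
for lo,hi in((-95,-75),(-75,-55),(-55,-45)):
  m=(a>lo)&(a<hi)&(np.abs(l)<14)&(np.abs(P[...,2]-85)<14);print(lo,m.sum(),'lat',np.percentile(l[m],[2,50,98]).round(1),'z',np.percentile(P[m][:,2],[2,50,98]).round(1))
E
```

```text
time_s: 8.78
tcp_pos: [477.9, -162.3, 37.5]
orientation: [-0.068, 0.703, 0.068, 0.704]
contact_force: [0.5, 0.2, -0.6]
width: 10.7
t 8.7833 nose past mouth -30.2 lat(+x) 0.83 axis z 86.27 head -79.01 pitch y_z -0.0006 F push 0.1 lat 0.6 up -0.6 w 10.7
t 8.8333 nose past mouth -30.1 lat(+x) 0.79 axis z 86.23 head -79.02 pitch y_z -0.0007 F push -0.0 lat 0.2 up -0.5 w 10.4
brass 61 a [-8.2 -5.6 -2.8] lat [-14.5  -7.8   9.9] z [ 78.2 103.1]
-95 66 lat [-6.6 -2.8  3.6] z [84.2 91.6 94.3]
-75 65 lat [-6.2 -2.2  5.3] z [83.1 91.1 94.7]
-55 18 lat [-4.8 -0.6  3. ] z [86.2 90.2 94. ]
```

```bash
python3 -m handwheel '[{"x":0.0012,"y":0,"z":-0.0009,"spin":0.2,"jaw":1},{"x":0,"y":-0.006,"z":0,"spin":0,"jaw":1},{"x":0,"y":-0.006,"z":0,"spin":0,"jaw":1},{"x":0,"y":-0.005,"z":0,"spin":0,"jaw":1},{"x":0,"y":0,"z":0,"spin":0,"jaw":1},{"x":0,"y":0,"z":0,"spin":0,"jaw":1},{"x":0,"y":0,"z":0,"spin":0,"jaw":1}]' 45
python3 -c "
from h import *
rel()"
```

```text
time_s: 9.42
tcp_pos: [479.5, -179.6, 35.3]
orientation: [-0.066, 0.704, 0.066, 0.704]
contact_force: [0.2, -0.2, -1.1]
width: 10.3
t 9.4167 nose past mouth -13.0 lat(+x) -0.85 axis z 84.14 head -79.27 pitch y_z 0.0001 F push -0.3 lat 0.1 up -1.1 w 10.3
```

```bash
python3 - <<'E'
from h import *
im,d,K,T=grab('scene')
c=cv2.resize(im[200:290,330:415],None,fx=6.5,fy=6.5,interpolation=2);save('s4.png',np.clip(c*1.2,0,255).astype(np.uint8))
E
```

```text
(no output)
```

View pics/s4.png

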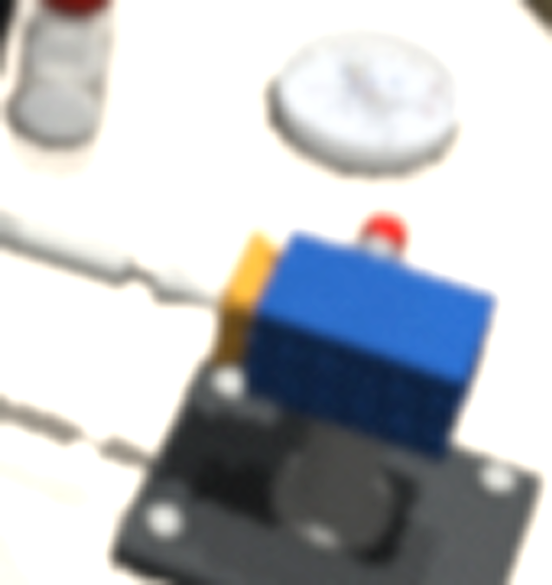

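The nose tip at (218,303) is just short of the funnel's front face, whose centre is at about (235,299), so it is within the funnel opening. I trim by +0.8 mm sideways and up, then ease in while watching the forces.

```bash
python3 -m handwheel '[{"x":-0.0008,"y":0,"z":0.0008,"spin":0,"jaw":1},{"x":0,"y":-0.002,"z":0,"spin":0,"jaw":1},{"x":0,"y":-0.002,"z":0,"spin":0,"jaw":1},{"x":0,"y":-0.002,"z":0,"spin":0,"jaw":1},{"x":0,"y":0,"z":0,"spin":0,"jaw":1},{"x":0,"y":0,"z":0,"spin":0,"jaw":1}]' 45
python3 -c "
from h import *
rel()"
python3 -m handwheel '[{"x":0,"y":-0.0015,"z":0,"spin":0,"jaw":1},{"x":0,"y":-0.0015,"z":0,"spin":0,"jaw":1},{"x":0,"y":0,"z":0,"spin":0,"jaw":1},{"x":0,"y":0,"z":0,"spin":0,"jaw":1}]' 45
python3 -c "
from h import *
rel()"
```

```text
time_s: 9.97
tcp_pos: [481.6, -185.3, 36.2]
orientation: [-0.066, 0.704, 0.066, 0.704]
contact_force: [0.2, 0.6, 0.2]
width: 10.7
t 9.9667 nose past mouth -6.9 lat(+x) 0.08 axis z 85.01 head -79.25 pitch y_z -0.0001 F push 0.5 lat 0.3 up 0.2 w 10.7
time_s: 10.3
tcp_pos: [482.2, -188.2, 36.2]
orientation: [-0.066, 0.704, 0.066, 0.704]
contact_force: [0.2, 0.3, -1.7]
width: 10.2
t 10.3 nose past mouth -4.0 lat(+x) 0.11 axis z 85.03 head -79.25 pitch y_z -0.0001 F push 0.2 lat 0.3 up -1.7 w 10.2
```

Free entry so far. I advance in small steps.

```bash
for i in 1; do :; done; python3 -m handwheel '[{"x":0,"y":-0.0015,"z":0,"spin":0,"jaw":1},{"x":0,"y":-0.0015,"z":0,"spin":0,"jaw":1},{"x":0,"y":0,"z":0,"spin":0,"jaw":1}]' 45 >/dev/null
python3 -c "
from h import *
rel()"
python3 -m handwheel '[{"x":0,"y":-0.0015,"z":0,"spin":0,"jaw":1},{"x":0,"y":-0.0015,"z":0,"spin":0,"jaw":1},{"x":0,"y":0,"z":0,"spin":0,"jaw":1}]' 45 >/dev/null
python3 -c "
from h import *
rel()"
python3 -m handwheel '[{"x":0,"y":-0.0015,"z":0,"spin":0,"jaw":1},{"x":0,"y":-0.0015,"z":0,"spin":0,"jaw":1},{"x":0,"y":0,"z":0,"spin":0,"jaw":1}]' 45 >/dev/null
python3 -c "
from h import *
rel()"
```

```text
t 10.55 nose past mouth -0.8 lat(+x) 0.17 axis z 85.06 head -79.25 pitch y_z -0.0002 F push 0.2 lat 0.3 up -1.5 w 10.3
t 10.8 nose past mouth 2.2 lat(+x) 0.16 axis z 85.03 head -79.25 pitch y_z -0.0002 F push 0.6 lat -0.5 up -0.8 w 10.3
t 11.05 nose past mouth 5.2 lat(+x) 0.16 axis z 85.04 head -79.25 pitch y_z -0.0002 F push -0.0 lat 0.1 up -0.4 w 10.2
```

```bash
python3 -m handwheel '[{"x":0,"y":-0.0015,"z":0,"spin":0,"jaw":1},{"x":0,"y":-0.0015,"z":0,"spin":0,"jaw":1},{"x":0,"y":0,"z":0,"spin":0,"jaw":1}]' 45 >/dev/null
python3 -c "
from h import *
rel()"
python3 -m handwheel '[{"x":0,"y":-0.0015,"z":0,"spin":0,"jaw":1},{"x":0,"y":-0.0015,"z":0,"spin":0,"jaw":1},{"x":0,"y":0,"z":0,"spin":0,"jaw":1}]' 45 >/dev/null
python3 -c "
from h import *
rel()"
python3 -m handwheel '[{"x":0,"y":-0.0015,"z":0,"spin":0,"jaw":1},{"x":0,"y":-0.0015,"z":0,"spin":0,"jaw":1},{"x":0,"y":0,"z":0,"spin":0,"jaw":1}]' 45 >/dev/null
python3 -c "
from h import *
rel()"
```

```text
t 11.3 nose past mouth 8.2 lat(+x) 0.16 axis z 85.04 head -79.25 pitch y_z -0.0002 F push -0.3 lat 0.3 up -1.0 w 10.3
t 11.55 nose past mouth 11.2 lat(+x) 0.13 axis z 85.05 head -79.25 pitch y_z -0.0002 F push -0.4 lat -0.3 up -1.1 w 10.4
t 11.8 nose past mouth 14.2 lat(+x) 0.23 axis z 85.07 head -79.24 pitch y_z -0.0003 F push -0.3 lat 0.0 up -0.3 w 10.2
```

```bash
python3 -m handwheel '[{"x":0,"y":-0.0012,"z":0,"spin":0,"jaw":1},{"x":0,"y":-0.0012,"z":0,"spin":0,"jaw":1},{"x":0,"y":-0.0012,"z":0,"spin":0,"jaw":1},{"x":0,"y":0,"z":0,"spin":0,"jaw":1}]' 45 >/dev/null
python3 -c "
from h import *
rel()"
python3 -m handwheel '[{"x":0,"y":-0.0012,"z":0,"spin":0,"jaw":1},{"x":0,"y":-0.0012,"z":0,"spin":0,"jaw":1},{"x":0,"y":-0.0012,"z":0,"spin":0,"jaw":1},{"x":0,"y":0,"z":0,"spin":0,"jaw":1}]' 45 >/dev/null
python3 -c "
from h import *
rel()"
python3 -m handwheel '[{"x":0,"y":-0.0012,"z":0,"spin":0,"jaw":1},{"x":0,"y":-0.0012,"z":0,"spin":0,"jaw":1},{"x":0,"y":-0.0012,"z":0,"spin":0,"jaw":1},{"x":0,"y":0,"z":0,"spin":0,"jaw":1}]' 45 >/dev/null
python3 -c "
from h import *
rel()"
```

```text
t 12.1333 nose past mouth 17.8 lat(+x) 0.22 axis z 85.06 head -79.24 pitch y_z -0.0002 F push 0.5 lat 1.9 up -1.3 w 10.4
t 12.4667 nose past mouth 21.4 lat(+x) 0.12 axis z 85.02 head -79.25 pitch y_z -0.0002 F push -0.8 lat 1.9 up -1.1 w 10.0
t 12.8 nose past mouth 25.0 lat(+x) 0.07 axis z 85.03 head -79.25 pitch y_z -0.0003 F push 0.5 lat 1.8 up -0.3 w 10.4
```

```bash
python3 -m handwheel '[{"x":0,"y":-0.0012,"z":0,"spin":0,"jaw":1},{"x":0,"y":-0.0012,"z":0,"spin":0,"jaw":1},{"x":0,"y":-0.0012,"z":0,"spin":0,"jaw":1},{"x":0,"y":0,"z":0,"spin":0,"jaw":1}]' 45 >/dev/null
python3 -c "
from h import *
rel()"
python3 -m handwheel '[{"x":0,"y":-0.001,"z":0,"spin":0,"jaw":1},{"x":0,"y":-0.001,"z":0,"spin":0,"jaw":1},{"x":0,"y":-0.001,"z":0,"spin":0,"jaw":1},{"x":0,"y":0,"z":0,"spin":0,"jaw":1}]' 45 >/dev/null
python3 -c "
from h import *
rel()"
python3 -m handwheel '[{"x":0,"y":-0.001,"z":0,"spin":0,"jaw":1},{"x":0,"y":-0.001,"z":0,"spin":0,"jaw":1},{"x":0,"y":-0.001,"z":0,"spin":0,"jaw":1},{"x":0,"y":0,"z":0,"spin":0,"jaw":1}]' 45 >/dev/null
python3 -c "
from h import *
rel()"
```

```text
t 13.1333 nose past mouth 27.7 lat(+x) -0.12 axis z 84.83 head -79.22 pitch y_z 0.0014 F push 4.9 lat 1.7 up -0.2 w 10.6
t 13.4667 nose past mouth 30.2 lat(+x) -0.14 axis z 84.75 head -79.21 pitch y_z 0.0021 F push 7.3 lat 1.6 up -0.7 w 10.3
t 13.8 nose past mouth 32.9 lat(+x) -0.09 axis z 84.73 head -79.19 pitch y_z 0.0026 F push 6.8 lat 2.2 up -0.8 w 10.6
```

```bash
python3 -m handwheel '[{"x":0,"y":-0.001,"z":0,"spin":0,"jaw":1},{"x":0,"y":-0.001,"z":0,"spin":0,"jaw":1},{"x":0,"y":-0.001,"z":0,"spin":0,"jaw":1},{"x":0,"y":0,"z":0,"spin":0,"jaw":1}]' 45 >/dev/null
python3 -c "
from h import *
rel()"
python3 -m handwheel '[{"x":0,"y":-0.001,"z":0,"spin":0,"jaw":1},{"x":0,"y":-0.001,"z":0,"spin":0,"jaw":1},{"x":0,"y":-0.001,"z":0,"spin":0,"jaw":1},{"x":0,"y":0,"z":0,"spin":0,"jaw":1}]' 45 >/dev/null
python3 -c "
from h import *
rel()"
python3 -m handwheel '[{"x":0,"y":-0.001,"z":0,"spin":0,"jaw":1},{"x":0,"y":-0.001,"z":0,"spin":0,"jaw":1},{"x":0,"y":0,"z":0,"spin":0,"jaw":1}]' 45 >/dev/null
python3 -c "
from h import *
rel()"
```

```text
t 14.1333 nose past mouth 36.5 lat(+x) -0.02 axis z 84.79 head -79.21 pitch y_z 0.0017 F push 5.8 lat 2.2 up -0.9 w 10.7
t 14.4667 nose past mouth 39.7 lat(+x) 0.06 axis z 84.81 head -79.21 pitch y_z 0.0013 F push 2.9 lat 2.0 up -2.5 w 10.4
t 14.7167 nose past mouth 41.9 lat(+x) 0.1 axis z 84.85 head -79.22 pitch y_z 0.0009 F push 2.8 lat 2.2 up -2.3 w 10.4
```

```bash
python3 -m handwheel '[{"x":0,"y":-0.001,"z":0,"spin":0,"jaw":1},{"x":0,"y":0,"z":0,"spin":0,"jaw":1}]' 45 >/dev/null
python3 -c "
from h import *
rel()"
python3 -m handwheel '[{"x":0,"y":-0.001,"z":0,"spin":0,"jaw":1},{"x":0,"y":0,"z":0,"spin":0,"jaw":1}]' 45 >/dev/null
python3 -c "
from h import *
rel()"
python3 -m handwheel '[{"x":0,"y":-0.001,"z":0,"spin":0,"jaw":1},{"x":0,"y":0,"z":0,"spin":0,"jaw":1}]' 45 >/dev/null
python3 -c "
from h import *
rel()"
```

```text
t 14.8833 nose past mouth 44.0 lat(+x) 0.28 axis z 85.11 head -79.25 pitch y_z -0.0012 F push -0.9 lat 0.8 up -1.2 w 10.3
t 15.05 nose past mouth 44.9 lat(+x) 0.25 axis z 85.19 head -79.25 pitch y_z -0.0009 F push 0.5 lat 2.2 up -1.4 w 10.3
t 15.2167 nose past mouth 45.7 lat(+x) 0.15 axis z 85.13 head -79.25 pitch y_z -0.0005 F push 1.2 lat 1.9 up -0.9 w 10.5
```

```bash
python3 -m handwheel '[{"x":0,"y":-0.0008,"z":0,"spin":0,"jaw":1},{"x":0,"y":0,"z":0,"spin":0,"jaw":1}]' 45 >/dev/null
python3 -c "
from h import *
rel()"
python3 -m handwheel '[{"x":0,"y":-0.0008,"z":0,"spin":0,"jaw":1},{"x":0,"y":0,"z":0,"spin":0,"jaw":1}]' 45 >/dev/null
python3 -c "
from h import *
rel()"
```

```text
t 15.3833 nose past mouth 46.3 lat(+x) 0.16 axis z 85.11 head -79.24 pitch y_z -0.0003 F push 0.2 lat 2.2 up -0.9 w 10.1
t 15.55 nose past mouth 46.8 lat(+x) 0.08 axis z 85.02 head -79.23 pitch y_z 0.0003 F push 2.3 lat 3.2 up -0.4 w 10.4
```

```bash
python3 -m handwheel '[{"x":0,"y":-0.0008,"z":0,"spin":0,"jaw":1},{"x":0,"y":0,"z":0,"spin":0,"jaw":1}]' 45 >/dev/null
python3 -c "
from h import *
rel()"
python3 -m handwheel '[{"x":0,"y":-0.0006,"z":0,"spin":0,"jaw":1},{"x":0,"y":0,"z":0,"spin":0,"jaw":1}]' 45 >/dev/null
python3 -c "
from h import *
rel()"
```

```text
t 15.7167 nose past mouth 47.1 lat(+x) -0.05 axis z 84.87 head -79.22 pitch y_z 0.0013 F push 3.7 lat 2.9 up -0.8 w 10.3
t 15.8833 nose past mouth 47.2 lat(+x) -0.08 axis z 84.85 head -79.2 pitch y_z 0.0021 F push 7.1 lat 3.0 up -0.6 w 10.5
```

```bash
python3 -m handwheel '[{"x":0,"y":-0.0007,"z":0,"spin":0,"jaw":1},{"x":0,"y":0,"z":0,"spin":0,"jaw":1}]' 45 >/dev/null
python3 -c "
from h import *
rel()"
python3 -m handwheel '[{"x":0,"y":-0.0006,"z":0,"spin":0,"jaw":1},{"x":0,"y":0,"z":0,"spin":0,"jaw":1}]' 45 >/dev/null
python3 -c "
from h import *
rel()"
```

```text
t 16.05 nose past mouth 47.3 lat(+x) -0.21 axis z 84.71 head -79.19 pitch y_z 0.0031 F push 9.7 lat 3.4 up 0.8 w 10.2
t 16.2167 nose past mouth 47.4 lat(+x) -0.28 axis z 84.59 head -79.17 pitch y_z 0.0041 F push 10.7 lat 3.5 up 1.5 w 10.6
```

```bash
python3 -m handwheel '[{"x":0,"y":-0.0009,"z":0,"spin":0,"jaw":1},{"x":0,"y":0,"z":0,"spin":0,"jaw":1}]' 45 >/dev/null
python3 -c "
from h import *
rel()"
python3 -m handwheel '[{"x":0,"y":0.0012,"z":0,"spin":0,"jaw":1},{"x":0,"y":0.0014,"z":0,"spin":0,"jaw":1},{"x":0,"y":0,"z":0,"spin":0,"jaw":1}]' 45 >/dev/null
python3 -c "
from h import *
rel()"
```

```text
t 16.3833 nose past mouth 47.6 lat(+x) -0.42 axis z 84.47 head -79.15 pitch y_z 0.0054 F push 14.4 lat 3.3 up 0.9 w 10.3
t 16.6333 nose past mouth 47.2 lat(+x) -0.17 axis z 84.89 head -79.21 pitch y_z 0.0009 F push 4.5 lat 1.4 up -0.3 w 10.2
```

Firm stop: the nose stays at 47.2–47.6 mm while the push climbs to 14.4 N. I relax, release and retreat upward.

```bash
python3 -m handwheel '[{"x":0,"y":0.0008,"z":0,"spin":0,"jaw":1},{"x":0,"y":0,"z":0,"spin":0,"jaw":0.6},{"x":0,"y":0,"z":0,"spin":0,"jaw":0.6},{"x":0,"y":0,"z":0,"spin":0,"jaw":0.3},{"x":0,"y":0,"z":0,"spin":0,"jaw":0.3},{"x":0,"y":0,"z":0,"spin":0,"jaw":0},{"x":0,"y":0,"z":0,"spin":0,"jaw":0},{"x":0,"y":0,"z":0,"spin":0,"jaw":0},{"x":0,"y":0,"z":0,"spin":0,"jaw":0}]'
python3 -m handwheel '[{"x":-0.015,"y":0,"z":0,"spin":0,"jaw":0},{"x":-0.025,"y":0,"z":0,"spin":0,"jaw":0},{"x":-0.03,"y":0,"z":0,"spin":0,"jaw":0},{"x":-0.03,"y":0,"z":0,"spin":0,"jaw":0},{"x":-0.03,"y":0,"z":0,"spin":0,"jaw":0},{"x":-0.03,"y":0.0,"z":0,"spin":0,"jaw":0},{"x":-0.02,"y":0.0,"z":0,"spin":0,"jaw":0},{"x":0,"y":0.0,"z":0,"spin":0,"jaw":0},{"x":0,"y":0,"z":0,"spin":0,"jaw":0}]'
python3 - <<'E'
from h import *
rel()
im,d,K,T=grab('scene');P=cloud(d,K,T)
w=P[...,:2]-MOUTH;a=w@U;l=w@V
m=(a>-160)&(a<-14)&(np.abs(l)<14)&(np.abs(P[...,2]-85)<16);print('rod seen a',a[m].min().round(1),a[m].max().round(1),'lat/a',np.polyfit(a[m],l[m],1).round(3),'z/a',np.polyfit(a[m],P[m][:,2],1).round(3))
c=cv2.resize(im[140:310,210:420],None,fx=3.8,fy=3.5,interpolation=2);save('end.png',c)
E
```

```text
time_s: 17.38
tcp_pos: [491.7, -238.5, 36.2]
orientation: [-0.066, 0.704, 0.066, 0.704]
contact_force: [-0.1, 0.8, 0.1]
width: 85.3
time_s: 18.13
tcp_pos: [492.3, -238.7, 217.2]
orientation: [-0.067, 0.703, 0.066, 0.705]
contact_force: [0.1, -0.5, -0.0]
width: 85.3
t 18.1333 nose past mouth 47.5 lat(+x) 0.59 axis z 265.95 head -79.24 pitch y_z -0.0015 F push -0.5 lat 0.0 up -0.0 w 85.3
rod seen a -142.2 -14.3 lat/a [ 0.014 -2.583] z/a [6.0000e-02 8.8376e+01]
```

View pics/end.png

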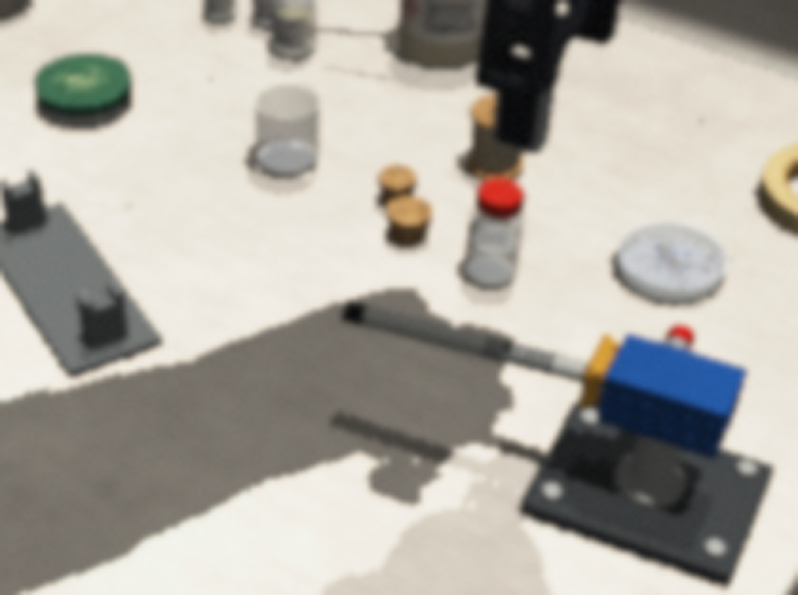

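The final picture shows the rod in the funnel, tail at (352,312). The gripper is clear, the beaker, vial and tin are upright in place, and the cradle is empty. The tail position puts the nose about 48 mm past the mouth. I hand in.

```bash
python3 -c "
from h import *
print(manip.close_job())"
```

```text
the job is handed in; nothing more can be done
None
```

The rod is in the clamp with the plunger in its groove, the gripper is clear, and the job is handed in at about 18 s of the 40 s allowed. No verdict is reported.

**Grasp:** The first close missed. The real fingertips sit about 30 mm short of the reported TCP, which the scene and wrist cameras both confirmed. I went 30 mm lower and the second grasp held the rod level and square. The gripper read 10.3 mm on the 12 mm rod.

**Insertion:** The rod entered the funnel with no noticeable force. The push was 3 to 7 N over the plunger and fell to about 0 N at 44 mm as it snapped in. The rod then stopped firmly at about 47.4 mm, and the highest push I read was 14.4 N. I eased off before opening the gripper.

**Last checks:**
- **Depth:** The tail position puts the nose about 48 mm past the mouth, against the required 40 to 61 mm.
- **Tilt:** The camera shows the rod drooping about 0.06 rad, more than the 0.05 rad or so the bore clearance should allow. The single view is noisy, and it is still inside the 0.09 rad limit.
- **Plunger:** I could not see its position. That it is seated is inferred from the push force and where the rod stopped.
- **Bystanders:** The beaker, vial and tin looked undisturbed in the final picture; I did not measure them again.

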